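# Put away the setting rollers and needle holder on the wig-maker's bench

## Robot

A 7-joint arm with a two-finger parallel gripper is mounted at the origin on the work surface. World frame = base frame: x ahead of the robot, y to its left, z up, the work surface at z = 0. Lengths are in mm, angles in rad, forces in N, time in s.
With the tool pointing down it reaches from about 350 to 900 mm from the base axis. Payload 8.1 kg.
Tool frame: the origin (TCP) lies at the very end of the fingers, on their centre line; the grasp point (between the pads) lies 19 mm behind it; z points along the fingers, y is the line along which they close (so a half turn about z gives the same grasp; the last joint's range is limited). The gripper opens to 85 mm and grips with 20 to 120 N. Pads are 22 mm wide; open, the fingers measure 114 mm over their backs; the gripper's body (76 mm by 85 mm) begins 54 mm behind the grasp point. The pads swing forward as they close: fully open they stand 13 mm farther back than shut.
Start: joints at [-1.214, 0.434, 0.025, 1.573, -0.012, 1.134, -0.075], TCP at [277.383, 560.089, 231.323] pointing down, gripper open.
Joint ranges: [-2.62, 2.62], [-0.44, 2.09], [-1.27, 1.32], [0.08, 2.57], [-1.32, 4.46], [0.12, 2], [-2.74, 2.74]. Speed limits (rad/s): [2.22, 2.22, 3.01, 3.01, 3.14, 3.14, 3.14].

## Interface

Orientations are given as a unit quaternion [w, x, y, z].
In Python, from cell import ctrl, viewer, workorder gives the robot as it stands.
- The arm moves only by the tool carry_out, never from a script. Its argument "deltas" is a list that holds one entry, the list of rows, each a list of 6 numbers: the shift along the tool's x, y, z in m, then the turn, a rotation vector about the tool's x, y, z in degrees. In form: [[[tx, ty, tz, ax, ay, az], ...]]. A call has 1 to 12 rows; each row shifts and turns the commanded pose from where the row before left it, along the tool's axes as they then stand; what a row does not reach is not made up. A row lasts 1/8 s, in which the tool goes at most 62.5 mm and 10.7 degrees, less where a joint would pass 70% of its speed; a pose out of reach is approached as far as the arm can. A call is refused whole if a number of a shift passes 0.0625 or a number of a turn 10.7, either way. A call with a gripper value outside its range is refused whole. "jaw" is the gripper command: -1 is fully open, 1 is shut, values between are in proportion, set as the call begins (left out, the last holds). The fingers move at their own pace and stop on an object; "newtons" is the grip in N (left out, the last holds). Time passes only in rows, so rows that do not move let the fingers close. It gives the time, the measured TCP pose, the force, the opening and the grip force at its end, in the units of the state.
- ctrl.read_state(): the state, without advancing time (a new reading comes with each control period).
- viewer.read_camera(name): name is "scene" or "side" or "wrist"; returns a dict with "image" (420x560x3 uint8, red, green, blue), "range_z" (420x560 float32, mm along the optical axis (not along the pixel's ray), 0 where there is no reading), "fx", "fy", "cx", "cy" (pixels), "distortion" ([k1, k2, p1, p2, k3] as OpenCV has them; the pictures are not rectified), "T" (4x4, takes a point from camera to world coordinates). Camera axes: x right, y down, z forward; pixel columns grow to the right and rows downward; lengths in mm; the calibration is good to about 2 mm. A picture is of the moment at which its call begins.
- workorder.close_job(): hands the job in; it is judged then, once.
The state is a dict: "time_s": time; "joint_positions": joint angles; "joint_velocities": joint speeds; "joint_efforts": joint torques, N m; "tcp_pos": TCP position; "ee_rot": TCP orientation; "ft_force": force on the tool from outside, world axes, zero at the start; "torque": the same for the moment, N m; "opening": finger opening in mm; "grip_force": force on a finger pad.
Only numpy, scipy, OpenCV 4.12 (cv2) and the standard library are available. Lean on these libraries where they do the work, as an engineer would, in place of code of your own. Each camera call takes 0.05 s, during which the arm holds its last target. There are 200 camera calls.

## Task

Tidy the wig-maker's bench: stand both thick rollers upright in the square tray and both thin rollers upright in the round dish, and lay the black knotting-needle holder flat inside the long tray. Leave the pin tin and the comb where they are.

Things in the scene. Friction and masses are not known exactly. Their poses are not given: they have to be found in the camera images.
- thick_roller_1_center (a point): Thick roller. Grey plastic hair roller standing upright on the bench: a ribbed cylinder with a dark disc (its bore) on top, 36 mm in diameter, 66 mm tall, 50 g at most. This point is its centre, 33 mm above its foot; z runs along the roller, upward. One of two alike; the other kind has the same height but is thinner (22 mm).
- thick_roller_2_center (a point): Thick roller. Grey plastic hair roller standing upright on the bench: a ribbed cylinder with a dark disc (its bore) on top, 36 mm in diameter, 66 mm tall, 50 g at most. This point is its centre, 33 mm above its foot; z runs along the roller, upward. One of two alike; the other kind has the same height but is thinner (22 mm).
- thin_roller_1_center (a point): Thin roller. Grey plastic hair roller standing upright on the bench: a ribbed cylinder with a dark disc (its bore) on top, 22 mm in diameter, 66 mm tall, 50 g at most. This point is its centre, 33 mm above its foot; z runs along the roller, upward. One of two alike; the other kind has the same height but is thicker (36 mm).
- thin_roller_2_center (a point): Thin roller. Grey plastic hair roller standing upright on the bench: a ribbed cylinder with a dark disc (its bore) on top, 22 mm in diameter, 66 mm tall, 50 g at most. This point is its centre, 33 mm above its foot; z runs along the roller, upward. One of two alike; the other kind has the same height but is thicker (36 mm).
- needle_holder_center (a point): Knotting-needle holder lying on the bench, like a thick pen: a black handle 92 mm long, 14 mm wide and 14 mm high with square section, then a brass ferrule and a short steel needle point; 122 mm long in all, 40 g, does not roll. This point is half-way along the whole length and half-way up (7 mm over the bench), in the black handle: grip it here, across y. x points along it towards the needle, z up.
- square_tray: Square, shallow wooden tray fixed to the bench, for the thick rollers. 120 x 120 mm outside, 112 x 112 mm inside, floor 4 mm thick, rim 14 mm above the bench. Origin: centre of its underside, at bench height; x and y along its sides, z up.
- round_dish: Round, shallow wooden dish fixed to the bench, for the thin rollers. 120 mm in diameter outside, 112 mm inside, floor 4 mm thick, rim 14 mm above the bench. Origin: centre of its underside, at bench height; z up.
- long_tray: Long, shallow wooden tray fixed to the bench, for the needle holder. 178 mm (along its x) by 84 mm (along its y) outside, 170 x 76 mm inside, floor 4 mm thick, rim 12 mm above the bench. Origin: centre of its underside, at bench height; z up.
- pin_tin: Bystander: small round closed aluminium tin, 41 mm in diameter, 20 mm high, loose. Origin: centre of its underside. To be left where it is.
- comb: Bystander: flat black comb, 130 mm (along its x) by 27 mm, 5 mm high, loose. Origin: centre of its underside. To be left where it is.
Not all that is in view belongs to the job. What is shaped like the round_dish but purple is not meant. What is shaped like the part that bears thin_roller_1_center but orange is not meant.

How it is judged:
By the outcome, as a careful person would: the job done as asked, in the order asked, and still so for the second after the job is handed in, with the robot touching nothing.
It also fails if it takes over 115 s, if anything falls off the work surface, if the arm or the gripper's body presses on something with over 40 N, if the wrist force passes 120 N, or if a joint passes its speed limit or range.

## Working session

There is one attempt and no reset: what is moved stays moved. The work goes in short steps, Python scripts to look and compute and a tool call to move; the robot and the scene stay as the last step left them, time stands still between calls to the robot, and variables do not carry over. Pictures are saved under pics/ and viewed, at most 14 in all, crops included, and the job is handed in when it is done.

Besides the shell and the picture viewer there is one more tool, called after "Request:" as name(argument=value, ...), one argument or row to a line, values as JSON. carry_out: Moves the arm, as the interface text tells. Its arguments: {"type":"object","properties":{"deltas":{"type":"array"},"jaw":{"type":"number"},"newtons":{"type":"number"}},"required":["deltas"]}

```bash
ls; mkdir -p pics; cat > h.py <<'E'
import numpy as np,cv2,pickle
from cell import ctrl,viewer,workorder
def grab(n,tag):
    d=viewer.read_camera(n); pickle.dump(d,open(f'pics/{tag}.pkl','wb')); cv2.imwrite(f'pics/{tag}.png',d['image'][:,:,::-1]); return d
def load(tag): return pickle.load(open(f'pics/{tag}.pkl','rb'))
def ray(d,uv):
    K=np.array([[d['fx'],0,d['cx']],[0,d['fy'],d['cy']],[0,0,1.]])
    p=cv2.undistortPoints(np.array(uv,float).reshape(-1,1,2),K,np.array(d['distortion'],float)).reshape(-1,2)
    T=np.array(d['T']); return T[:3,3],np.c_[p,np.ones(len(p))]@T[:3,:3].T
def atz(d,uv,z):
    o,r=ray(d,uv); return o+r*((z-o[2])/r[:,2])[:,None]
def world(d):
    h,w=d['range_z'].shape; v,u=np.mgrid[:h,:w]
    o,r=ray(d,np.c_[u.ravel(),v.ravel()]); P=o+r*d['range_z'].reshape(-1,1); P[d['range_z'].ravel()==0]=np.nan
    return P.reshape(h,w,3)
E
python3 - <<'E'
from h import *
s=grab('scene','s0');w=grab('side','d0')
for d in(s,w): print(np.round(d['T'],2).tolist(),d['fx'])
print(ctrl.read_state())
E
```

```text
pics
[[0.6, 0.51, -0.62, 1125.88], [0.8, -0.37, 0.47, -382.63], [0.01, -0.78, -0.63, 672.48], [0.0, 0.0, 0.0, 1.0]] 379.3569725311076
[[0.96, -0.15, 0.25, 264.17], [-0.29, -0.48, 0.83, -751.67], [-0.01, -0.87, -0.5, 548.25], [0.0, 0.0, 0.0, 1.0]] 411.14688155378195
{'time_s': 0.1, 'joint_positions': array([-1.21362214,  0.43516771,  0.02493868,  1.57400459, -0.01158123,
        1.13397654, -0.07514035]), 'joint_velocities': array([-0.00063699, -0.00047381, -0.00143077, -0.00045598,  0.00048429,
        0.00022954,  0.00125207]), 'joint_efforts': array([ 3.87138542e-03, -6.71760893e+01,  1.02874015e+00, -3.16906822e+01,
        1.58189563e-02,  7.14007751e-03,  2.93495805e-05]), 'tcp_pos': array([277.17724941, 559.67911572, 230.5956718 ]), 'ee_rot': array([-9.61926936e-05,  2.27901671e-01,  9.73683897e-01, -6.99239631e-04]), 'ft_force': array([-0.32564224,  0.33749689, -0.04491177]), 'torque': array([ 0.06855574,  0.04158488, -0.02726884]), 'grip_force': 0.0, 'opening': 85.31911954879997}
```

View pics/s0.png

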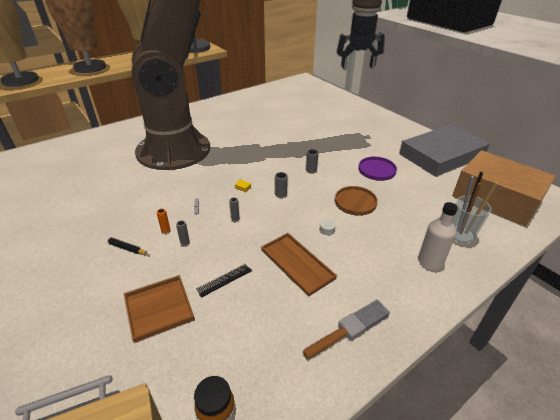

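View pics/d0.png

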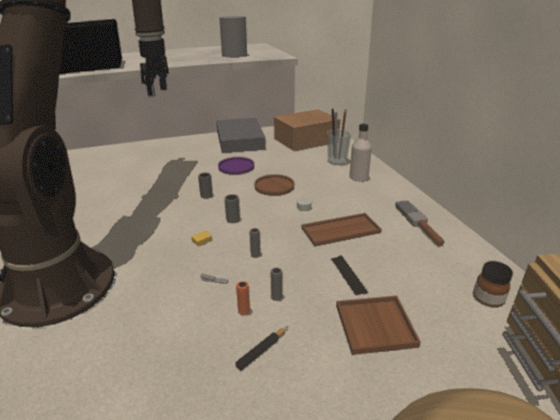

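The scene view shows:
- **Thick rollers:** (281,185) and (312,161).
- **Thin rollers:** (183,233) and (235,210). The orange one at (163,221) is a decoy.
- **Dishes:** the brown one at (356,200) is the one meant. The purple one at (377,168) is a decoy.
- **Trays:** square at (158,306), long at (298,262).
- **Needle holder:** (128,247).

Next I measure these from both views and check with one enlarged crop.

```bash
cat > m.py <<'E'
from h import *
seeds={'thick1':(281,185),'thick2':(312,161),'thin1':(183,233),'thin2':(235,210),'orange':(163,221)}
s,d=load('s0'),load('d0');S,D=world(s),world(d)
for n,(u,v) in seeds.items():
    c=S[v,u]
    for nm,W in(('s',S),('d',D)):
        m=(np.hypot(W[...,0]-c[0],W[...,1]-c[1])<45)&(W[...,2]>12)&(W[...,2]<80)
        P=W[m]; z=np.percentile(P[:,2],97); t=P[P[:,2]>z-6]
        (x,y),r=cv2.minEnclosingCircle(t[:,:2].astype(np.float32))
        print(n,nm,len(P),'top',round(z,1),'topmean',t.mean(0).round(1),'circ',round(x,1),round(y,1),round(r,1))
for n,(u,v),(u2,v2) in(('sq',(158,306),(376,325)),('long',(298,262),(340,229)),('dish',(356,200),(274,185))):
    for nm,W,dd,(a,b) in(('s',S,s,(u,v)),('d',D,d,(u2,v2))):
        im=dd['image'].astype(int); m=((im[...,0]-im[...,2])>35).astype(np.uint8)
        m=cv2.morphologyEx(m,cv2.MORPH_CLOSE,np.ones((3,3)))
        k,l=cv2.connectedComponents(m); m=l==l[b,a]
        P=W[m]; P=P[(P[:,2]>-10)&(P[:,2]<25)]
        print(n,nm,m.sum(),'floor z',W[b,a,2].round(1),'rim',np.percentile(P[:,2],97).round(1),'c',np.round(cv2.minAreaRect(P[:,:2].astype(np.float32)),2) if 0 else cv2.minAreaRect(P[:,:2].astype(np.float32)))
for nm,W,dd,(a,b) in(('s',S,s,(128,247)),('d',D,d,(260,350))):
    c=W[b,a]; R=np.hypot(W[...,0]-c[0],W[...,1]-c[1])
    g=dd['image'].max(2)
    P=W[(R<90)&(W[...,2]>5)&(W[...,2]<22)&(g<75)]
    print('holder handle',nm,len(P),np.percentile(P[:,2],90).round(1),cv2.minAreaRect(P[:,:2].astype(np.float32)))
print('needle tip-ish',atz(s,[(149,254)],5),atz(d,[(287,327)],5))
for nm,W,(a,b) in(('s',S,(400,350)),('s',S,(220,240)),('d',D,(300,250))): print('bench',W[b,a].round(1))
print('tin',S[228,328].round(),'comb',S[278,225].round(), 'lbl', S[184,243].round(),S[206,197].round())
E
python3 m.py
python3 -c "
import cv2
a=cv2.imread('pics/s0.png')[140:345,95:405];cv2.imwrite('pics/c0.png',cv2.resize(a,(775,512),interpolation=cv2.INTER_CUBIC))"
```

```text
thick1 s 275 top 68.5 topmean [417.6 146.7  66.8] circ 416.6 147.7 18.9
thick1 d 356 top 68.9 topmean [416.5 144.5  67.3] circ 417.3 147.1 18.9
thick2 s 233 top 68.9 topmean [371.4 300.5  67.1] circ 369.5 301.6 19.1
thick2 d 294 top 69.3 topmean [370.2 299.3  67.5] circ 370.5 302.5 19.1
thin1 s 213 top 68.0 topmean [ 440.3 -167.2   66.2] circ 439.3 -165.9 12.6
thin1 d 332 top 68.3 topmean [ 437.8 -168.9   66.6] circ 438.5 -167.8 11.1
thin2 s 178 top 67.9 topmean [434.8 -18.8  66.6] circ 433.8 -18.4 11.4
thin2 d 264 top 68.2 topmean [433.8 -20.2  66.6] circ 435.2 -18.3 11.7
orange s 199 top 67.9 topmean [ 370.6 -186.9   66.2] circ 368.3 -184.6 12.7
orange d 368 top 68.3 topmean [ 367.4 -188.6   66.4] circ 367.9 -186.4 11.9
sq s 80982 floor z 4.9 rim 12.1 c ((-337.8648681640625, 147.0531005859375), (2628.441650390625, 1392.84765625), 0.017311876639723778)
sq d 3529 floor z 5.8 rim 15.9 c ((591.4755249023438, -287.62353515625), (140.41476440429688, 129.64968872070312), 78.4734878540039)
long s 80982 floor z 5.6 rim 12.1 c ((-337.8648681640625, 147.0531005859375), (2628.441650390625, 139
[... 255 characters left out ...]
5, 1392.84765625), 0.017311876639723778)
dish d 588 floor z 6.1 rim 15.9 c ((572.1990966796875, 297.8233337402344), (119.45958709716797, 119.17041778564453), 24.771987915039062)
holder handle s 180 15.9 ((368.86090087890625, -292.4494323730469), (88.89234161376953, 12.178840637207031), 30.14299774169922)
holder handle d 436 15.8 ((366.3956298828125, -293.398681640625), (90.77733612060547, 12.87973690032959), 30.523923873901367)
needle tip-ish [[ 428.06531828 -253.10443785    5.        ]] [[ 431.59380615 -252.1532664     5.        ]]
bench [948.8  40.1  -0. ]
bench [482.6 -90.8   1.7]
bench [535.7 -30.5   1.2]
tin [624. 145.  21.] comb [ 597. -142.    1.] lbl [330.  74.  18.] [330. -77.   6.]
```

View pics/c0.png

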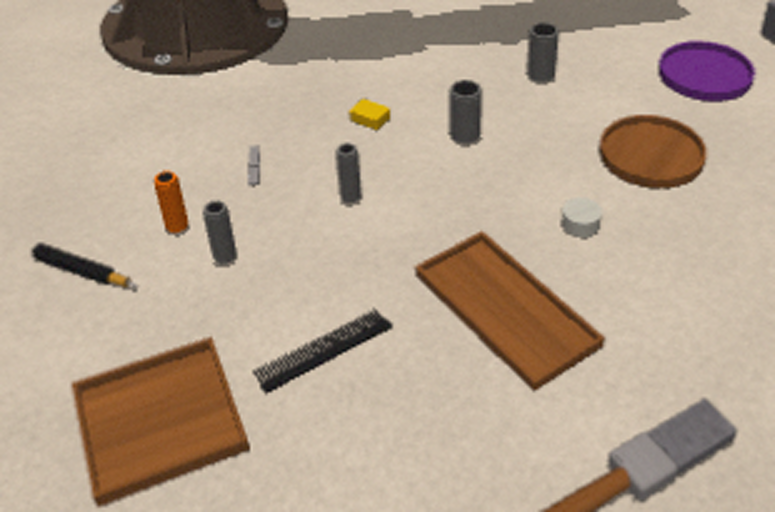

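The crop confirms it: thick rollers at crop (465,112) and (542,52), thin at (348,175) and (219,233), orange decoy at (170,203). The brown dish is at (652,150) and the purple one at (706,70). Now the tray poses and a move calculator.

```bash
cat > t.py <<'E'
from h import *
from scipy.optimize import minimize
s,d=load('s0'),load('d0')
for n,c,dim in(('sq',(591,-287),(120,120)),('long',(665,29),(178,84)),('dish',(572,298),None)):
    for nm,dd in(('s',s),('d',d)):
        W=world(dd); im=dd['image'].astype(int)
        m=((im[...,0]-im[...,2])>30)&(np.hypot(W[...,0]-c[0],W[...,1]-c[1])<115)&(W[...,2]>-5)&(W[...,2]<22)
        m=cv2.morphologyEx(m.astype(np.uint8),cv2.MORPH_OPEN,np.ones((3,3)))>0
        P=W[m]; P=P[P[:,2]>4] ; Q=P[:,:2]
        best=None
        for a in np.radians(np.arange(-90,90,1.)):
            if n!='long' and abs(a)>np.pi/4: continue
            R=np.array([[np.cos(a),-np.sin(a)],[np.sin(a),np.cos(a)]]); q=Q@R
            lo,hi=np.percentile(q,1,axis=0),np.percentile(q,99,axis=0); e=hi-lo
            f=e.prod() if n!='long' else e[1]
            if best is None or f<best[0]: best=(f,np.degrees(a),R@((lo+hi)/2),e)
        print(n,nm,m.sum(),best[1].round(1),best[2].round(1),best[3].round(1),'floor',np.median(P[np.hypot(*(Q-best[2]).T)<25][:,2]).round(1))
E
python3 t.py
cat > go.py <<'E'
# go.py x y z yaw_of_tool_y(deg): print tool-frame shift (m) and turn (deg) 
import sys; from h import *; from scipy.spatial.transform import Rotation as Ro
st=ctrl.read_state(); w,a,b,c=st['ee_rot']; R=Ro.from_quat([a,b,c,w]); p=np.array(st['tcp_pos'])
y0=R.as_matrix()[:,1]; cur=np.degrees(np.arctan2(y0[1],y0[0]))
print('t',st['time_s'],'p',p.round(1),'yaw y',round(cur,1),'z axis',R.as_matrix()[:,2].round(3),'open',round(st['opening'],1),'F',np.round(st['ft_force'],1),'j7',round(st['joint_positions'][6],2))
v=list(map(float,sys.argv[1:]))
for i in range(0,len(v),4):
    x,y,z,yw=v[i:i+4]; dy=(yw-cur+90)%180-90
    yr=np.radians(cur+dy); Y=np.array([np.cos(yr),np.sin(yr),0]); Z=np.array([0,0,-1.]); T=Ro.from_matrix(np.c_[np.cross(Y,Z),Y,Z])
    sh=R.inv().apply(np.array([x,y,z])-p)/1000; tr=(R.inv()*T).as_rotvec(degrees=True)
    print('shift-in-current-axes',sh.round(4),'then turn',tr.round(1)); R=T;p=np.array([x,y,z]);cur+=dy
E
python3 go.py 370 302 150 39 370 302 26 39
```

```text
sq s 7875 -11.0 [ 586.7 -294.8] [120.9 118.4] floor 5.5
sq d 3685 -11.0 [ 585.3 -295.7] [118.3 119.8] floor 5.3
long s 5517 1.0 [659.   16.8] [176.5  85.2] floor 5.5
long d 1644 1.0 [659.2  16.8] [175.7  85.3] floor 5.6
dish s 3121 -44.0 [572.4 301. ] [120.7 121.7] floor 5.5
dish d 667 -20.0 [572.8 298.5] [111.  117.5] floor 5.7
t 0.1 p [277.2 559.7 230.6] yaw y 63.7 z axis [-0.001 -0.001 -1.   ] open 85.3 F [-0.3  0.3 -0. ] j7 -0.08
shift-in-current-axes [-0.1975 -0.1896  0.0809] then turn [-0.1  0.  24.7]
shift-in-current-axes [0.    0.    0.124] then turn [0. 0. 0.]
```

Request:
carry_out(
  deltas=[
    [[-0.033,-0.0316,0.0135,0,0,0],[-0.033,-0.0316,0.0135,0,0,0],[-0.033,-0.0316,0.0135,0,0,0],[-0.033,-0.0316,0.0135,0,0,0],[-0.033,-0.0316,0.0135,0,0,0],[-0.033,-0.0316,0.0135,0,0,0],[0,0,0,0,0,8.2],[0,0,0,0,0,8.2],[0,0,0,0,0,8.2],[0,0,0,0,0,0]],
  ],
  jaw=-1,
  newtons=30,
)

```text
time_s: 1.35
tcp_pos: [370.5, 302.2, 150.1]
ee_rot: [0.0, 0.43, 0.903, -0.0]
ft_force: [-0.7, 0.7, -0.2]
opening: 85.5
grip_force: 0.0
```

```bash
python3 go.py 370 302 26 39; python3 - <<'E'
from h import *
d=grab('wrist','w1');W=world(d)
m=(W[...,2]>50)&(W[...,2]<75)&(np.hypot(W[...,0]-370,W[...,1]-302)<35)
P=W[m];print(m.sum(),P.mean(0).round(1),cv2.minEnclosingCircle(P[:,:2].astype(np.float32)))
E
```

```text
t 1.35 p [370.5 302.2 150.1] yaw y 39.1 z axis [-0. -0. -1.] open 85.5 F [-0.7  0.7 -0.2] j7 -0.04
shift-in-current-axes [ 0.0002 -0.0005  0.1241] then turn [-0.   0.   0.1]
2518 [368.6 304.4  66. ] ((370.0201416015625, 302.665771484375), 18.722675323486328)
```

View pics/w1.png

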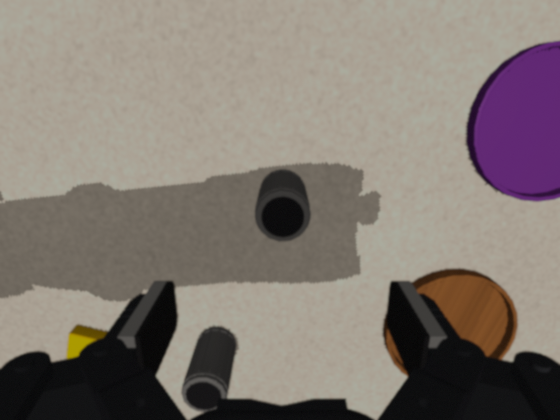

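The wrist view shows thick roller 2 at (282,210), in line with the fingers. Its position agrees to within 1 mm, so I lower and grip.

Request:
carry_out(
  deltas=[
    [[0,0,0.04,0,0,0],[0,0,0.04,0,0,0],[0,0,0.03,0,0,0],[0,0,0.014,0,0,0],[0,0,0,0,0,0]],
  ],
)

```text
time_s: 2.02
tcp_pos: [370.4, 302.0, 25.9]
ee_rot: [-0.0, 0.43, 0.903, -0.001]
ft_force: [1.1, -0.7, -0.3]
opening: 85.5
grip_force: 0.0
```

Request:
carry_out(
  deltas=[
    [[0,0,0,0,0,0],[0,0,0,0,0,0],[0,0,0,0,0,0],[0,0,0,0,0,0],[0,0,0,0,0,0],[0,0,0,0,0,0],[0,0,0,0,0,0]],
  ],
  jaw=1,
  newtons=30,
)

```text
time_s: 2.9
tcp_pos: [371.0, 302.7, 27.1]
ee_rot: [0.0, 0.43, 0.903, 0.001]
ft_force: [-0.7, -1.9, 7.6]
opening: 35.4
grip_force: 29.2
```

Request:
carry_out(
  deltas=[
    [[0,0,-0.03,0,0,0],[0,0,-0.04,0,0,0],[0,0,-0.05,0,0,0],[0,0,-0.03,0,0,0],[0,0,0,0,0,0]],
  ],
)

```text
time_s: 3.52
tcp_pos: [371.8, 303.4, 178.9]
ee_rot: [0.001, 0.43, 0.903, 0.003]
ft_force: [0.8, -0.0, 0.1]
opening: 35.5
grip_force: 30.1
```

```bash
python3 - <<'E'
import numpy as np
a=np.radians(-11);c=np.array([586,-295.2]);x=np.array([np.cos(a),np.sin(a)])
print('spots',c+26*x,c-26*x)
E
python3 go.py 611.5 -300 170 79
```

```text
spots [ 611.52230677 -300.16103388] [ 560.47769323 -290.23896612]
t 3.525 p [371.8 303.4 178.9] yaw y 39.1 z axis [ 0.004  0.004 -1.   ] open 35.5 F [ 0.8 -0.   0.1] j7 -0.05
shift-in-current-axes [-0.6196 -0.1941  0.0073] then turn [  0.3   0.1 -39.9]
```

Request:
carry_out(
  deltas=[
    [[-0.04,-0.0125,0,0,0,0],[-0.0553,-0.0173,0,0,0,0],[-0.0553,-0.0173,0,0,0,0],[-0.0553,-0.0173,0,0,0,0],[-0.0553,-0.0173,0,0,0,0],[-0.0553,-0.0173,0,0,0,0],[-0.0553,-0.0173,0,0,0,0],[-0.0553,-0.0173,0,0,0,0],[-0.0553,-0.0173,0,0,0,0],[-0.0553,-0.0173,0,0,0,0],[-0.0553,-0.0173,0,0,0,0],[-0.03,-0.0095,0,0,0,0]],
  ],
)

```text
time_s: 5.03
tcp_pos: [611.1, -307.9, 174.7]
ee_rot: [-0.001, 0.431, 0.902, -0.001]
ft_force: [0.1, 0.5, 0.1]
opening: 35.5
grip_force: 30.1
```

Request:
carry_out(
  deltas=[
    [[0,0,0,0,0,-10],[0,0,0,0,0,-10],[0,0,0,0,0,-10],[0,0,0,0,0,-10],[0,0,0,0,0,0]],
  ],
)

```text
time_s: 5.65
tcp_pos: [611.1, -304.2, 175.1]
ee_rot: [-0.001, 0.096, 0.995, 0.0]
ft_force: [0.4, -0.2, -0.2]
opening: 35.4
grip_force: 30.1
```

```bash
python3 go.py 611.5 -300 33 79
```

```text
t 5.65 p [ 611.1 -304.2  175.1] yaw y 79.0 z axis [-0.001  0.001 -1.   ] open 35.4 F [ 0.4 -0.2 -0.2] j7 1.88
shift-in-current-axes [0.0002 0.0041 0.1421] then turn [ 0.  -0.1 -0. ]
```

Request:
carry_out(
  deltas=[
    [[0,0.004,0.04,0,0,0],[0,0,0.04,0,0,0],[0,0,0.035,0,0,0],[0,0,0.015,0,0,0],[0,0,0.008,0,0,0],[0,0,0.003,0,0,0],[0,0,0,0,0,0]],
  ],
)

```text
time_s: 6.52
tcp_pos: [613.1, -300.7, 36.2]
ee_rot: [0.001, 0.096, 0.995, -0.0]
ft_force: [-1.2, 0.2, 0.3]
opening: 35.1
grip_force: 30.1
```

```bash
python3 - <<'E'
from h import *
d=grab('side','p1');cv2.imwrite('pics/p1c.png',cv2.resize(cv2.imread('pics/p1.png')[200:400,270:490],None,fx=2.5,fy=2.5))
print(ctrl.read_state()['tcp_pos'],ctrl.read_state()['ft_force'])
E
```

```text
[ 613.0991444  -300.76275673   36.34784362] [ 0.14699091  0.13941393 -0.44248206]
```

View pics/p1c.png

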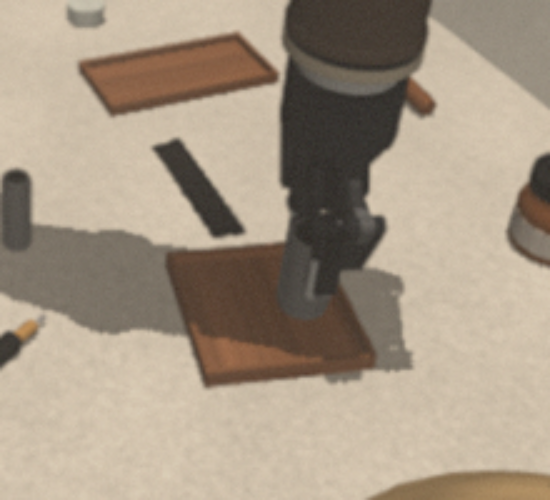

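The roller (crop (305,275)) hangs upright over the tray's far half. I lower the last few millimetres.

Request:
carry_out(
  deltas=[
    [[0,0,0.003,0,0,0],[0,0,0.002,0,0,0],[0,0,0,0,0,0]],
  ],
)

```text
time_s: 6.95
tcp_pos: [612.8, -300.6, 31.3]
ee_rot: [0.0, 0.095, 0.995, -0.0]
ft_force: [-1.5, 0.8, 7.6]
opening: 35.1
grip_force: 30.7
```

Request:
carry_out(
  deltas=[
    [[0,0,0,0,0,0],[0,0,0,0,0,0],[0,0,0,0,0,0],[0,0,0,0,0,0]],
  ],
  jaw=-0.5,
)

```text
time_s: 7.45
tcp_pos: [612.4, -300.4, 30.2]
ee_rot: [-0.0, 0.095, 0.995, 0.0]
ft_force: [-0.6, -0.1, 0.0]
opening: 64.1
grip_force: 0.0
```

Request:
carry_out(
  deltas=[
    [[0,0,-0.02,0,0,0],[0,0,-0.04,0,0,0],[0,0,-0.04,0,0,0],[0,0,-0.03,0,0,0],[0,0,0,0,0,0]],
  ],
)

```text
time_s: 8.07
tcp_pos: [614.2, -301.5, 164.9]
ee_rot: [0.003, 0.095, 0.995, -0.001]
ft_force: [0.2, 0.8, 0.1]
opening: 64.3
grip_force: 0.0
```

```bash
python3 go.py 417 147 165 79 417 147 26 39
```

```text
t 8.075 p [ 614.2 -301.5  164.9] yaw y 79.0 z axis [ 0.006 -0.003 -1.   ] open 64.3 F [0.2 0.8 0.1] j7 1.87
shift-in-current-axes [ 0.2789  0.4028 -0.0024] then turn [-0.1  0.4  0. ]
shift-in-current-axes [0.    0.    0.139] then turn [ 0.  0. 40.]
```

Request:
carry_out(
  deltas=[
    [[0.0279,0.0403,0,0,0,0],[0.0279,0.0403,0,0,0,0],[0.0279,0.0403,0,0,0,0],[0.0279,0.0403,0,0,0,0],[0.0279,0.0403,0,0,0,0],[0.0279,0.0403,0,0,0,0],[0.0279,0.0403,0,0,0,0],[0.0279,0.0403,0,0,0,0],[0.0279,0.0403,0,0,0,0],[0.0279,0.0403,0,0,0,0],[0,0,0,0,0,0],[0,0,0,0,0,0]],
  ],
)

```text
time_s: 9.57
tcp_pos: [415.1, 147.7, 160.4]
ee_rot: [0.0, 0.095, 0.995, -0.0]
ft_force: [-0.2, -0.5, -0.9]
opening: 64.5
grip_force: 0.0
```

```bash
python3 go.py 417 147 26 79;  python3 - <<'E'
from h import *
d=grab('wrist','w2');W=world(d)
m=(W[...,2]>50)&(W[...,2]<75)&(np.hypot(W[...,0]-417,W[...,1]-147)<35)
P=W[m];print(m.sum(),P.mean(0).round(1),cv2.minEnclosingCircle(P[:,:2].astype(np.float32)))
E
```

```text
t 9.575 p [415.1 147.7 160.4] yaw y 79.1 z axis [ 0. -0. -1.] open 64.5 F [-0.2 -0.5 -0.9] j7 0.94
shift-in-current-axes [-0.0019 -0.0003  0.1344] then turn [-0.   0.   0.1]
2321 [413.7 148.1  66. ] ((415.9617004394531, 147.77536010742188), 18.805561065673828)
```

Request:
carry_out(
  deltas=[
    [[-0.001,0,0.04,0,0,0],[0,0,0.04,0,0,0],[0,0,0.035,0,0,0],[0,0,0.019,0,0,0],[0,0,0,0,0,0]],
  ],
)

```text
time_s: 10.25
tcp_pos: [415.7, 146.3, 25.3]
ee_rot: [-0.001, 0.097, 0.995, -0.001]
ft_force: [-0.4, 0.7, 1.4]
opening: 64.0
grip_force: 0.0
```

Request:
carry_out(
  deltas=[
    [[0,0,0,0,0,0],[0,0,0,0,0,0],[0,0,0,0,0,0],[0,0,0,0,0,0],[0,0,0,0,0,0],[0,0,0,0,0,0]],
  ],
  jaw=1,
)

```text
time_s: 11.0
tcp_pos: [417.0, 148.0, 27.3]
ee_rot: [0.001, 0.096, 0.995, 0.0]
ft_force: [-0.8, -2.5, 7.8]
opening: 35.5
grip_force: 29.9
```

Request:
carry_out(
  deltas=[
    [[0,0,-0.03,0,0,0],[0,0,-0.04,0,0,0],[0,0,-0.05,0,0,0],[0,0,-0.03,0,0,0],[0,0,0,0,0,0]],
  ],
)

```text
time_s: 11.62
tcp_pos: [417.5, 148.8, 178.9]
ee_rot: [0.002, 0.095, 0.995, 0.002]
ft_force: [-0.0, -0.1, -1.6]
opening: 35.3
grip_force: 30.3
```

```bash
python3 go.py 560.5 -290 178 79
```

```text
t 11.625 p [417.5 148.8 178.9] yaw y 79.1 z axis [ 0.005  0.003 -1.   ] open 35.3 F [-0.  -0.1 -1.6] j7 0.94
shift-in-current-axes [-2.237e-01 -4.037e-01  4.000e-04] then turn [0.2 0.2 0.1]
```

Request:
carry_out(
  deltas=[
    [[-0.0224,-0.0404,0,0,0,0],[-0.0224,-0.0404,0,0,0,0],[-0.0224,-0.0404,0,0,0,0],[-0.0224,-0.0404,0,0,0,0],[-0.0224,-0.0404,0,0,0,0],[-0.0224,-0.0404,0,0,0,0],[-0.0224,-0.0404,0,0,0,0],[-0.0224,-0.0404,0,0,0,0],[-0.0224,-0.0404,0,0,0,0],[-0.0224,-0.0404,0,0,0,0],[0,0,0,0,0,0],[0,0,0,0,0,0]],
  ],
)

```text
time_s: 13.12
tcp_pos: [558.6, -290.3, 175.1]
ee_rot: [-0.001, 0.095, 0.995, 0.001]
ft_force: [-0.3, 1.3, 0.4]
opening: 35.4
grip_force: 30.3
```

```bash
python3 go.py 560.5 -290 33 79
```

```text
t 13.125 p [ 558.6 -290.3  175.1] yaw y 79.1 z axis [-0.002  0.001 -1.   ] open 35.4 F [-0.3  1.3  0.4] j7 1.92
shift-in-current-axes [-0.002   0.0005  0.1421] then turn [ 0.1 -0.1  0.1]
```

Request:
carry_out(
  deltas=[
    [[-0.001,0,0.04,0,0,0],[0,0,0.04,0,0,0],[0,0,0.035,0,0,0],[0,0,0.015,0,0,0],[0,0,0.008,0,0,0],[0,0,0.003,0,0,0],[0,0,0.002,0,0,0],[0,0,0,0,0,0],[0,0,0,0,0,0]],
  ],
)

```text
time_s: 14.25
tcp_pos: [560.5, -291.5, 33.8]
ee_rot: [0.0, 0.095, 0.995, -0.0]
ft_force: [-0.7, 0.0, -0.2]
opening: 35.1
grip_force: 30.3
```

Request:
carry_out(
  deltas=[
    [[0,0,0.002,0,0,0],[0,0,0.001,0,0,0],[0,0,0,0,0,0]],
  ],
)

```text
time_s: 14.62
tcp_pos: [560.6, -291.5, 31.4]
ee_rot: [0.0, 0.095, 0.995, 0.0]
ft_force: [-3.0, 2.0, 11.1]
opening: 35.4
grip_force: 31.5
```

Request:
carry_out(
  deltas=[
    [[0,0,0,0,0,0],[0,0,0,0,0,0],[0,0,0,0,0,0],[0,0,0,0,0,0]],
  ],
  jaw=-0.5,
)

```text
time_s: 15.12
tcp_pos: [560.2, -291.3, 30.2]
ee_rot: [-0.0, 0.095, 0.995, 0.0]
ft_force: [-0.2, -0.1, -0.1]
opening: 64.4
grip_force: 0.0
```

Request:
carry_out(
  deltas=[
    [[0,0,-0.02,0,0,0],[0,0,-0.04,0,0,0],[0,0,-0.04,0,0,0],[0,0,-0.03,0,0,0],[0,0,0,0,0,0]],
  ],
)

```text
time_s: 15.75
tcp_pos: [561.9, -292.4, 164.5]
ee_rot: [0.003, 0.096, 0.995, -0.001]
ft_force: [0.5, -0.4, -1.6]
opening: 64.2
grip_force: 0.0
```

```bash
python3 go.py 439 -167 165 103 439 -167 26 103
```

```text
t 15.75 p [ 561.9 -292.4  164.5] yaw y 79.0 z axis [ 0.006 -0.002 -1.   ] open 64.2 F [ 0.5 -0.4 -1.6] j7 1.92
shift-in-current-axes [ 0.1445  0.0998 -0.0015] then turn [ -0.1   0.3 -24. ]
shift-in-current-axes [0.    0.    0.139] then turn [0. 0. 0.]
```

Request:
carry_out(
  deltas=[
    [[0.0361,0.025,0,0,0,0],[0.0361,0.025,0,0,0,0],[0.0361,0.025,0,0,0,0],[0.0361,0.025,0,0,0,0],[0,0,0,0,0,0],[0,0,0,0,0,0]],
  ],
)

```text
time_s: 16.5
tcp_pos: [438.1, -166.1, 160.7]
ee_rot: [0.001, 0.095, 0.995, -0.0]
ft_force: [0.7, -0.2, -0.4]
opening: 63.6
grip_force: 0.0
```

```bash
python3 go.py 439 -167 26 79;  python3 - <<'E'
from h import *
d=grab('wrist','w3');W=world(d)
m=(W[...,2]>50)&(W[...,2]<75)&(np.hypot(W[...,0]-439,W[...,1]+167)<35)
P=W[m];print(m.sum(),P.mean(0).round(1),cv2.minEnclosingCircle(P[:,:2].astype(np.float32)))
d=grab('scene','s3');W=world(d)
m=(W[...,2]>62)&(W[...,2]<80)&(np.hypot(W[...,0]-586,W[...,1]+295)<60)
P=W[m];print(m.sum(),cv2.minAreaRect(P[:,:2].astype(np.float32)))
E
```

```text
t 16.5 p [ 438.1 -166.1  160.7] yaw y 79.1 z axis [ 0.001 -0.    -1.   ] open 63.6 F [ 0.7 -0.2 -0.4] j7 1.73
shift-in-current-axes [-0.0009 -0.0007  0.1347] then turn [-0.   0.1  0.1]
973 [ 435.7 -166.9   65.1] ((437.7678527832031, -167.31484985351562), 11.851649284362793)
517 ((586.4822387695312, -294.75518798828125), (36.51604080200195, 89.92276763916016), 80.59921264648438)
```

View pics/s3.png

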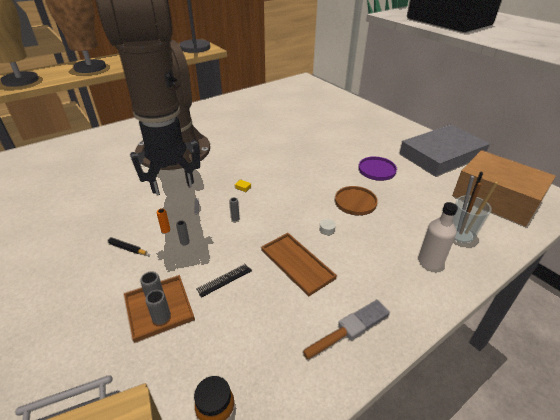

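Both thick rollers stand upright in the square tray, at (150,285) and (158,307). The arm is above thin roller 1 (183,233).

Request:
carry_out(
  deltas=[
    [[0,-0.0005,0.04,0,0,0],[0,0,0.04,0,0,0],[0,0,0.035,0,0,0],[0,0,0.019,0,0,0],[0,0,0,0,0,0]],
  ],
)

```text
time_s: 17.23
tcp_pos: [436.9, -166.8, 25.0]
ee_rot: [-0.001, 0.096, 0.995, -0.0]
ft_force: [1.4, 0.4, 0.6]
opening: 63.9
grip_force: 0.0
```

Request:
carry_out(
  deltas=[
    [[0,0,0,0,0,0],[0,0,0,0,0,0],[0,0,0,0,0,0],[0,0,0,0,0,0],[0,0,0,0,0,0],[0,0,0,0,0,0],[0,0,0,0,0,0]],
  ],
  jaw=1,
)

```text
time_s: 18.1
tcp_pos: [438.2, -166.5, 27.2]
ee_rot: [0.001, 0.095, 0.995, -0.0]
ft_force: [-0.9, 0.1, 6.3]
opening: 21.4
grip_force: 29.2
```

Request:
carry_out(
  deltas=[
    [[0,0,-0.03,0,0,0],[0,0,-0.04,0,0,0],[0,0,-0.05,0,0,0],[0,0,-0.03,0,0,0],[0,0,0,0,0,0]],
  ],
)

```text
time_s: 18.73
tcp_pos: [438.9, -166.6, 178.8]
ee_rot: [0.003, 0.095, 0.995, -0.0]
ft_force: [0.4, -0.0, -0.3]
opening: 21.5
grip_force: 29.4
```

```bash
python3 go.py 596 300 178 79
```

```text
t 18.725 p [ 438.9 -166.6  178.8] yaw y 79.1 z axis [ 0.005 -0.001 -1.   ] open 21.5 F [ 0.4 -0.  -0.3] j7 1.73
shift-in-current-axes [-0.0657  0.4879  0.0013] then turn [0.  0.3 0.1]
```

Request:
carry_out(
  deltas=[
    [[-0.0066,0.0488,0,0,0,0],[-0.0066,0.0488,0,0,0,0],[-0.0066,0.0488,0,0,0,0],[-0.0066,0.0488,0,0,0,0],[-0.0066,0.0488,0,0,0,0],[-0.0066,0.0488,0,0,0,0],[-0.0066,0.0488,0,0,0,0],[-0.0066,0.0488,0,0,0,0],[-0.0066,0.0488,0,0,0,0],[-0.0066,0.0488,0,0,0,0],[0,0,0,0,0,0],[0,0,0,0,0,0]],
  ],
)

```text
time_s: 20.23
tcp_pos: [594.3, 299.5, 174.9]
ee_rot: [-0.001, 0.095, 0.995, -0.001]
ft_force: [-0.3, -0.1, -0.8]
opening: 21.5
grip_force: 29.6
```

```bash
python3 go.py 596 300 33 79
```

```text
t 20.225 p [594.3 299.5 174.9] yaw y 79.1 z axis [-0.002 -0.002 -1.   ] open 21.5 F [-0.3 -0.1 -0.8] j7 0.91
shift-in-current-axes [-0.0018  0.0011  0.1419] then turn [-0.1 -0.1  0.1]
```

Request:
carry_out(
  deltas=[
    [[-0.001,0,0.04,0,0,0],[0,0,0.04,0,0,0],[0,0,0.035,0,0,0],[0,0,0.015,0,0,0],[0,0,0.008,0,0,0],[0,0,0.003,0,0,0],[0,0,0.002,0,0,0],[0,0,0.002,0,0,0],[0,0,0,0,0,0]],
  ],
)

```text
time_s: 21.35
tcp_pos: [595.9, 300.3, 31.6]
ee_rot: [0.0, 0.095, 0.995, 0.0]
ft_force: [-0.4, -1.0, -0.2]
opening: 20.6
grip_force: 29.6
```

Request:
carry_out(
  deltas=[
    [[0,0,0.001,0,0,0],[0,0,0,0,0,0]],
  ],
)

```text
time_s: 21.6
tcp_pos: [596.1, 300.3, 31.3]
ee_rot: [0.0, 0.095, 0.995, 0.0]
ft_force: [-3.5, -0.5, 6.8]
opening: 21.0
grip_force: 30.2
```

Request:
carry_out(
  deltas=[
    [[0,0,0,0,0,0],[0,0,0,0,0,0],[0,0,0,0,0,0],[0,0,0,0,0,0]],
  ],
  jaw=-0.3,
)

```text
time_s: 22.1
tcp_pos: [595.8, 300.1, 30.2]
ee_rot: [-0.0, 0.095, 0.995, -0.0]
ft_force: [0.1, 0.6, -0.0]
opening: 55.3
grip_force: 0.0
```

Request:
carry_out(
  deltas=[
    [[0,0,-0.02,0,0,0],[0,0,-0.04,0,0,0],[0,0,-0.04,0,0,0],[0,0,-0.03,0,0,0],[0,0,0,0,0,0]],
  ],
)

```text
time_s: 22.72
tcp_pos: [597.7, 301.0, 164.9]
ee_rot: [0.003, 0.095, 0.995, 0.002]
ft_force: [-0.6, 0.6, 0.6]
opening: 55.4
grip_force: 0.0
```

```bash
python3 go.py 434.5 -18.5 165 79
```

```text
t 22.725 p [597.7 301.  164.9] yaw y 79.0 z axis [ 0.006  0.003 -1.   ] open 55.4 F [-0.6  0.6  0.6] j7 0.91
shift-in-current-axes [ 0.0995 -0.3447 -0.0022] then turn [0.3 0.3 0. ]
```

Request:
carry_out(
  deltas=[
    [[0.0142,-0.0492,0,0,0,0],[0.0142,-0.0492,0,0,0,0],[0.0142,-0.0492,0,0,0,0],[0.0142,-0.0492,0,0,0,0],[0.0142,-0.0492,0,0,0,0],[0.0142,-0.0492,0,0,0,0],[0.0142,-0.0492,0,0,0,0],[0,0,0,0,0,0],[0,0,0,0,0,0]],
  ],
)

```text
time_s: 23.85
tcp_pos: [433.2, -18.7, 160.6]
ee_rot: [0.0, 0.096, 0.995, 0.0]
ft_force: [0.7, 0.2, -0.2]
opening: 55.5
grip_force: 0.0
```

```bash
python3 go.py 434.5 -18.5 26 79;  python3 - <<'E'
from h import *
d=grab('wrist','w4');W=world(d)
m=(W[...,2]>50)&(W[...,2]<75)&(np.hypot(W[...,0]-434,W[...,1]+18)<35)
P=W[m];print(m.sum(),P.mean(0).round(1),cv2.minEnclosingCircle(P[:,:2].astype(np.float32)))
E
```

```text
t 23.85 p [433.2 -18.7 160.6] yaw y 79.0 z axis [ 0.001  0.    -1.   ] open 55.5 F [ 0.7  0.2 -0.2] j7 1.37
shift-in-current-axes [-0.0012  0.0003  0.1346] then turn [0. 0. 0.]
979 [431.1 -17.9  65.1] ((433.1009521484375, -18.267362594604492), 11.811514854431152)
```

Request:
carry_out(
  deltas=[
    [[-0.0005,0,0.04,0,0,0],[0,0,0.04,0,0,0],[0,0,0.035,0,0,0],[0,0,0.019,0,0,0],[0,0,0,0,0,0]],
  ],
)

```text
time_s: 24.52
tcp_pos: [432.8, -18.1, 25.1]
ee_rot: [-0.001, 0.094, 0.996, -0.0]
ft_force: [0.2, -0.4, 0.9]
opening: 55.6
grip_force: 0.0
```

Request:
carry_out(
  deltas=[
    [[0,0,0,0,0,0],[0,0,0,0,0,0],[0,0,0,0,0,0],[0,0,0,0,0,0],[0,0,0,0,0,0],[0,0,0,0,0,0]],
  ],
  jaw=1,
)

```text
time_s: 25.28
tcp_pos: [434.0, -19.0, 27.0]
ee_rot: [0.001, 0.095, 0.995, 0.0]
ft_force: [-0.9, 1.1, 7.4]
opening: 21.5
grip_force: 30.2
```

Request:
carry_out(
  deltas=[
    [[0,0,-0.03,0,0,0],[0,0,-0.04,0,0,0],[0,0,-0.05,0,0,0],[0,0,-0.03,0,0,0],[0,0,0,0,0,0]],
  ],
)

```text
time_s: 25.9
tcp_pos: [434.7, -19.1, 178.5]
ee_rot: [0.002, 0.095, 0.995, 0.001]
ft_force: [0.3, 0.5, -0.8]
opening: 21.1
grip_force: 29.9
```

```bash
python3 go.py 548 300 178 79
```

```text
t 25.9 p [434.7 -19.1 178.5] yaw y 79.0 z axis [ 0.005  0.001 -1.   ] open 21.1 F [ 0.3  0.5 -0.8] j7 1.36
shift-in-current-axes [-0.0506  0.3348  0.0014] then turn [0.1 0.3 0. ]
```

Request:
carry_out(
  deltas=[
    [[-0.0072,0.0478,0,0,0,0],[-0.0072,0.0478,0,0,0,0],[-0.0072,0.0478,0,0,0,0],[-0.0072,0.0478,0,0,0,0],[-0.0072,0.0478,0,0,0,0],[-0.0072,0.0478,0,0,0,0],[-0.0072,0.0478,0,0,0,0],[0,0,0,0,0,0],[0,0,0,0,0,0]],
  ],
)

```text
time_s: 27.02
tcp_pos: [545.8, 298.9, 174.9]
ee_rot: [-0.001, 0.095, 0.995, -0.001]
ft_force: [-0.4, -0.2, 0.2]
opening: 21.1
grip_force: 29.9
```

```bash
python3 go.py 548 300 33 79
```

```text
t 27.025 p [545.8 298.9 174.9] yaw y 79.0 z axis [-0.002 -0.002 -1.   ] open 21.1 F [-0.4 -0.2  0.2] j7 0.85
shift-in-current-axes [-0.0022  0.0018  0.1419] then turn [-0.1 -0.1  0. ]
```

Request:
carry_out(
  deltas=[
    [[-0.001,0.001,0.04,0,0,0],[0,0,0.04,0,0,0],[0,0,0.035,0,0,0],[0,0,0.015,0,0,0],[0,0,0.008,0,0,0],[0,0,0.003,0,0,0],[0,0,0.002,0,0,0],[0,0,0.002,0,0,0],[0,0,0.001,0,0,0],[0,0,0,0,0,0]],
  ],
)

```text
time_s: 28.28
tcp_pos: [547.8, 300.7, 31.1]
ee_rot: [0.0, 0.095, 0.995, 0.0]
ft_force: [-1.6, -0.1, 5.7]
opening: 21.1
grip_force: 30.4
```

Request:
carry_out(
  deltas=[
    [[0,0,0,0,0,0]],
  ],
)

```text
time_s: 28.4
tcp_pos: [547.8, 300.8, 31.1]
ee_rot: [0.0, 0.095, 0.995, 0.0]
ft_force: [-1.2, 0.1, 5.9]
opening: 21.3
grip_force: 30.4
```

Request:
carry_out(
  deltas=[
    [[0,0,0,0,0,0],[0,0,0,0,0,0],[0,0,0,0,0,0],[0,0,0,0,0,0]],
  ],
  jaw=-0.3,
)

```text
time_s: 28.9
tcp_pos: [547.5, 300.5, 30.2]
ee_rot: [-0.0, 0.095, 0.995, -0.0]
ft_force: [-0.0, -0.4, 0.1]
opening: 55.6
grip_force: 0.0
```

Request:
carry_out(
  deltas=[
    [[0,0,-0.02,0,0,0],[0,0,-0.04,0,0,0],[0,0,-0.04,0,0,0],[0,0,-0.03,0,0,0],[0,0,0,0,0,0]],
  ],
)

```text
time_s: 29.52
tcp_pos: [549.0, 301.4, 163.0]
ee_rot: [0.002, 0.095, 0.995, 0.002]
ft_force: [0.1, -0.8, 0.7]
opening: 55.6
grip_force: 0.0
```

Request:
carry_out(
  deltas=[
    [[0,0,0,0,0,9.9],[0,0,0,0,0,9.9],[0,0,0,0,0,9.9],[0,0,0,0,0,9.9],[0,0,0,0,0,9.9],[0,0,0,0,0,9.9],[0,0,0,0,0,9.9]],
  ],
  jaw=0,
)

```text
time_s: 30.4
tcp_pos: [547.0, 300.2, 159.1]
ee_rot: [-0.0, 0.647, 0.763, -0.001]
ft_force: [0.5, 0.3, 0.0]
opening: 42.7
grip_force: 0.0
```

Request:
carry_out(
  deltas=[
    [[0,0,0,0,0,9.9],[0,0,0,0,0,9.9],[0,0,0,0,0,9.9],[0,0,0,0,0,9.9],[0,0,0,0,0,9.9],[0,0,0,0,0,9.9],[0,0,0,0,0,9.9],[0,0,0,0,0,0]],
  ],
)

```text
time_s: 31.4
tcp_pos: [547.0, 300.4, 159.2]
ee_rot: [0.001, 0.965, 0.263, -0.001]
ft_force: [-0.8, 0.3, -0.2]
opening: 42.9
grip_force: 0.0
```

```bash
python3 go.py 381 -285 165 -59.7
```

```text
t 31.4 p [547.  300.4 159.2] yaw y -59.5 z axis [-0.001 -0.002 -1.   ] open 42.9 F [-0.8  0.3 -0.2] j7 -1.21
shift-in-current-axes [-0.4402  0.42   -0.0047] then turn [0.1 0.1 0.2]
```

Request:
carry_out(
  deltas=[
    [[-0.0367,0.035,0,0,0,0],[-0.0367,0.035,0,0,0,0],[-0.0367,0.035,0,0,0,0],[-0.0367,0.035,0,0,0,0],[-0.0367,0.035,0,0,0,0],[-0.0367,0.035,0,0,0,0],[-0.0367,0.035,0,0,0,0],[-0.0367,0.035,0,0,0,0],[-0.0367,0.035,0,0,0,0],[-0.0367,0.035,0,0,0,0],[-0.0367,0.035,0,0,0,0],[-0.0367,0.035,0,0,0,0]],
  ],
)

```text
time_s: 32.9
tcp_pos: [380.0, -286.1, 160.1]
ee_rot: [0.0, 0.964, 0.265, 0.0]
ft_force: [1.5, 0.2, 0.2]
opening: 42.3
grip_force: 0.0
```

Request:
carry_out(
  deltas=[
    [[0,0,0,0,0,0],[0,0,0,0,0,0]],
  ],
)

```text
time_s: 33.15
tcp_pos: [380.5, -284.3, 160.0]
ee_rot: [-0.0, 0.965, 0.264, -0.0]
ft_force: [0.0, 0.5, 0.5]
opening: 42.6
grip_force: 0.0
```

```bash
python3 go.py 381 -285 3 -59.7;  python3 - <<'E'
from h import *
d=grab('wrist','w5');W=world(d)
g=d['image'].max(2)
m=(W[...,2]>6)&(W[...,2]<20)&(np.hypot(W[...,0]-381,W[...,1]+285)<80)
P=W[m];print('all',m.sum(),np.percentile(P[:,2],90),cv2.minAreaRect(P[:,:2].astype(np.float32)))
P=W[m&(g<80)];print('handle',len(P),cv2.minAreaRect(P[:,:2].astype(np.float32)))
E
```

```text
t 33.15 p [ 380.5 -284.3  160. ] yaw y -59.4 z axis [-0.001  0.001 -1.   ] open 42.6 F [0.  0.5 0.5] j7 -0.11
shift-in-current-axes [1.00e-04 1.00e-03 1.57e-01] then turn [-0.   0.   0.3]
all 2088 15.434596478886567 ((379.8374328613281, -284.8375244140625), (120.48239135742188, 13.76496696472168), 30.703847885131836)
handle 1646 ((367.59381103515625, -292.3634338378906), (90.5992202758789, 13.246326446533203), 30.170297622680664)
```

View pics/w5.png

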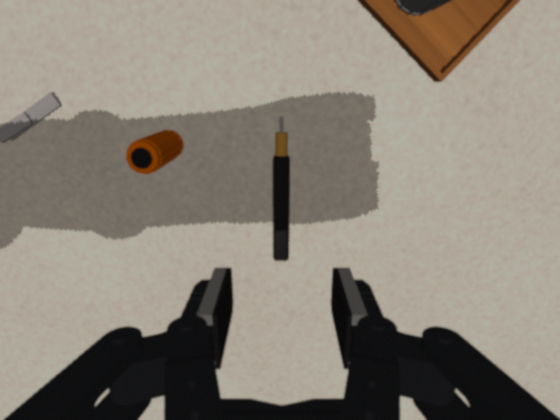

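The needle holder lies straight between the fingers at (281,190), with the needle up-image. Descending.

Request:
carry_out(
  deltas=[
    [[0,0.001,0.045,0,0,0],[0,0,0.045,0,0,0],[0,0,0.04,0,0,0],[0,0,0.015,0,0,0],[0,0,0.008,0,0,0],[0,0,0,0,0,0],[0,0,0,0,0,0]],
  ],
)

```text
time_s: 34.08
tcp_pos: [382.0, -285.9, 8.3]
ee_rot: [0.001, 0.965, 0.263, 0.001]
ft_force: [0.3, 0.5, 1.0]
opening: 42.8
grip_force: 0.0
```

Request:
carry_out(
  deltas=[
    [[-0.001,0,0.003,0,0,0],[0,0,0.001,0,0,0],[0,0,0,0,0,0]],
  ],
)

```text
time_s: 34.45
tcp_pos: [380.4, -286.1, 3.3]
ee_rot: [-0.0, 0.965, 0.263, 0.0]
ft_force: [-0.5, -0.2, 0.1]
opening: 42.9
grip_force: 0.0
```

Request:
carry_out(
  deltas=[
    [[0,0,0,0,0,0],[0,0,0,0,0,0],[0,0,0,0,0,0],[0,0,0,0,0,0],[0,0,0,0,0,0]],
  ],
  jaw=1,
)

```text
time_s: 35.08
tcp_pos: [380.4, -286.1, 3.4]
ee_rot: [-0.0, 0.965, 0.263, 0.0]
ft_force: [-1.4, 1.5, 5.4]
opening: 13.0
grip_force: 30.1
```

Request:
carry_out(
  deltas=[
    [[0,0,-0.02,0,0,0],[0,0,-0.03,0,0,0],[0,0,-0.04,0,0,0],[0,0,-0.03,0,0,0],[0,0,0,0,0,0]],
  ],
)

```text
time_s: 35.7
tcp_pos: [381.6, -286.7, 124.9]
ee_rot: [0.001, 0.965, 0.263, 0.001]
ft_force: [-0.4, 0.0, 0.2]
opening: 13.1
grip_force: 29.5
```

```bash
python3 go.py 659 17 124 -59.5 659 17 124 -89
```

```text
t 35.7 p [ 381.6 -286.7  124.9] yaw y -59.5 z axis [ 0.003 -0.001 -1.   ] open 13.1 F [-0.4  0.   0.2] j7 -0.04
shift-in-current-axes [ 0.3932 -0.121   0.0014] then turn [ 0.2 -0.1 -0. ]
shift-in-current-axes [0. 0. 0.] then turn [ 0.   0.  29.5]
```

Request:
carry_out(
  deltas=[
    [[0.0437,-0.0134,0,0,0,0],[0.0437,-0.0134,0,0,0,0],[0.0437,-0.0134,0,0,0,0],[0.0437,-0.0134,0,0,0,0],[0.0437,-0.0134,0,0,0,0],[0.0437,-0.0134,0,0,0,0],[0.0437,-0.0134,0,0,0,0],[0.0437,-0.0134,0,0,0,0],[0.0437,-0.0134,0,0,0,0],[0,0,0,0,0,9.8],[0,0,0,0,0,9.8],[0,0,0,0,0,9.8]],
  ],
)

```text
time_s: 37.2
tcp_pos: [657.7, 17.3, 121.5]
ee_rot: [-0.0, 1.0, 0.006, -0.001]
ft_force: [0.1, -0.5, -0.8]
opening: 13.1
grip_force: 29.5
```

Request:
carry_out(
  deltas=[
    [[0,0,0,0,0,0],[0,0,0,0,0,0]],
  ],
)

```text
time_s: 37.45
tcp_pos: [658.0, 17.2, 122.5]
ee_rot: [0.0, 1.0, 0.011, -0.0]
ft_force: [-0.2, 0.8, -0.5]
opening: 13.3
grip_force: 29.5
```

```bash
python3 go.py 659 17 12 -89; python3 - <<'E'
from h import *
grab('scene','s6');cv2.imwrite('pics/s6c.png',cv2.resize(cv2.imread('pics/s6.png')[130:330,180:420],None,fx=2.5,fy=2.5))
E
```

```text
t 37.45 p [658.   17.2 122.5] yaw y -88.7 z axis [-0.001 -0.    -1.   ] open 13.3 F [-0.2  0.8 -0.5] j7 -1.09
shift-in-current-axes [0.0011 0.0002 0.1105] then turn [0.  0.1 0.3]
```

View pics/s6c.png

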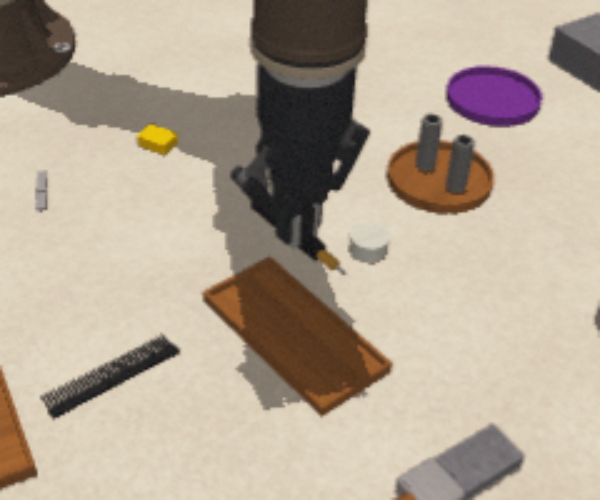

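Both thin rollers stand in the brown dish, at crop (428,145) and (460,165). The holder hangs level and aligned with the long tray, so I lower it.

Request:
carry_out(
  deltas=[
    [[0,0,0.035,0,0,0],[0,0,0.035,0,0,0],[0,0,0.025,0,0,0],[0,0,0.01,0,0,0],[0,0,0.003,0,0,0],[0,0,0.002,0,0,0],[0,0,0,0,0,0],[0,0,0,0,0,0]],
  ],
)

```text
time_s: 38.5
tcp_pos: [658.7, 17.3, 13.9]
ee_rot: [-0.0, 1.0, 0.009, 0.0]
ft_force: [-0.3, -0.0, -1.2]
opening: 12.7
grip_force: 29.5
```

Request:
carry_out(
  deltas=[
    [[0,0,0.003,0,0,0],[0,0,0.002,0,0,0],[0,0,0.001,0,0,0],[0,0,0,0,0,0]],
  ],
)

```text
time_s: 39.0
tcp_pos: [658.2, 17.3, 7.6]
ee_rot: [-0.0, 1.0, 0.009, -0.0]
ft_force: [-2.8, 0.8, 4.1]
opening: 13.0
grip_force: 30.1
```

Contact. I open to about 40 mm and lift clear.

Request:
carry_out(
  deltas=[
    [[0,0,0,0,0,0],[0,0,0,0,0,0],[0,0,0,0,0,0],[0,0,0,0,0,0]],
  ],
  jaw=0.1,
)

```text
time_s: 39.5
tcp_pos: [658.3, 17.2, 7.2]
ee_rot: [0.0, 1.0, 0.009, -0.0]
ft_force: [-0.7, 0.4, 0.8]
opening: 38.3
grip_force: 0.0
```

Request:
carry_out(
  deltas=[
    [[0,0,-0.02,0,0,0],[0,0,-0.04,0,0,0],[0,0,-0.05,0,0,0],[0,0,-0.05,0,0,0],[0,0,-0.05,0,0,0],[-0.05,0,0,0,0,0],[-0.05,0,0,0,0,0],[-0.05,0,0,0,0,0],[0,0,0,0,0,0],[0,0,0,0,0,0]],
  ],
)

```text
time_s: 40.75
tcp_pos: [509.1, 14.7, 218.5]
ee_rot: [-0.001, 1.0, 0.009, 0.001]
ft_force: [0.6, -0.8, 0.5]
opening: 38.7
grip_force: 0.0
```

```bash
python3 - <<'E'
from h import *
print(ctrl.read_state()['tcp_pos'])
grab('side','d7');s=grab('scene','s7')
W=world(s);print('tin',W[228,328].round(),'comb',W[278,225].round())
a=cv2.imread('pics/s7.png')[130:345,100:410];b=cv2.imread('pics/d7.png')[130:380,170:430]
cv2.imwrite('pics/f.png',np.hstack([cv2.resize(a,(430,298)),cv2.resize(b,(310,298))]))
E
```

```text
[509.07956217  14.67458241 218.46104467]
tin [625. 144.  22.] comb [ 597. -142.    1.]
```

View pics/f.png

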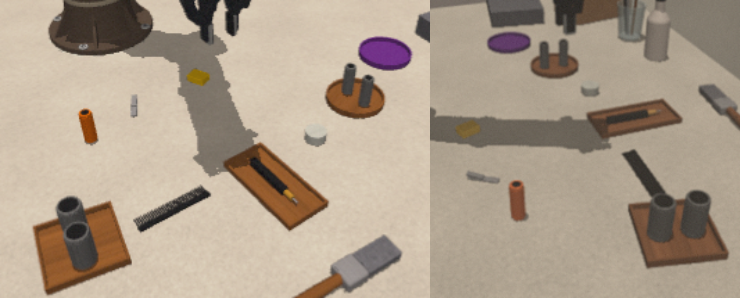

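The left half shows the thick rollers in the square tray (75,235), the thin ones in the dish (357,88), and the holder flat in the long tray (273,180). The tin (316,135) and comb (172,207) have not moved. Handing in.

```bash
python3 -c "
from h import *
print(workorder.close_job())"
```

```text
the job is handed in; nothing more can be done
None
```

The job is handed in at about 41 s on the robot clock: thick rollers upright in the square tray, thin rollers upright in the round dish, needle holder flat in the long tray, pin tin and comb untouched.

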